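# Close the quick-release vise on the project box

## Task

In the vise that has the aluminium project box standing between its jaws, press the quick-release lever's pan down, slide the jaw up against the box with the lever held down, and let the lever spring back up. Then push the vise's handle down past level, as far as it will go, so that the box is clamped tight, still standing on the bed.

Things in the scene. Friction and masses are not known exactly. Their poses are not given: they have to be found in the camera images.
- vise: Grey bench vise fixed to the desk; origin under its bed's centre, on the desk. Bed 250 x 60 mm, top 24 mm up. x axis = sliding direction, towards the fixed jaw (inner face x = +85 mm, 100 mm wide, top 75 mm up). The sliding jaw (34 x 80 mm, top 76 mm up), on the -x side, carries the lever at +y and the handle at -y. A smaller dark empty vise on the desk is not used.
- lever_pan (a point): Centre of the floor of the release lever's dark steel pan, 85 mm to +y of the vise's middle, floor 53 to 58 mm above the desk when up; axes about the vise's. Inside 60 (vise x) x 50 mm, walls 5 thick, 11 tall: a fingertip in it can push the jaw along. Sinks 17 mm to its stop (6 N at first, 10 N down), freeing the jaw; let go, it springs up, locking the jaw (25 N). Moves with the jaw.
- lever (a joint): Release lever angle, rad: about 0 (up to 0.06) is up (jaw locked), 0.26 fully down; counts as pressed from 0.14 (pan about 9 mm down).
- jaw (a joint): Sliding jaw position, m: 0 fully open, growing towards the fixed jaw, 0.12 at most. Freed, it slides with about 3 N; let go, it settles into the nearest 4 mm notch and is locked.
- pad: Spring-backed steel face plate on the front of the sliding jaw, 92 x 42 mm; origin at the centre of the face that meets the box, 52 mm above the desk; axes as the vise's. The handle screws it forward by 7.5 mm per rad; pressed, it gives 1 mm per 2.2 N.
- box_center (a point): Centre of the aluminium project box: 40 mm along vise x, 60 mm wide, 60 mm tall (vertical axis z), loose, standing on the vise bed near the fixed jaw, square to the jaws; centre 54 mm above the desk. 0.22 kg.
- handle_knob (a point): Centre of the 20 mm black ball on the end of the handle, a 9 mm steel bar that sticks out to the vise's -y side and slants upward at first, 90 mm from ball to its pivot. The pivot (a level axis along vise x) lies 46 mm to -x of the pan's centre in the vise frame, at the vise's middle, 55 mm above the desk. It travels with the jaw.
- handle (a joint): Handle angle, rad: at 0 the bar slants 35 degrees up from level, at 0.61 it is level, at 1.0 it slants 22 degrees down (its stop). Stiff: stays where left; pushing the ball down takes 7 N free and up to 14 N as the vise tightens.
Not all that is in view belongs to the job. There is more than one size of the part that bears box_center; the job needs the smallest.

How it is judged:
By the outcome, as a careful person would: the job done as asked, in the order asked, and still so for the second after the job is handed in, with the robot touching nothing.
It also fails if it takes over 43 s, if anything falls off the work surface, if the arm or the gripper's body presses on something with over 40 N, if the wrist force passes 120 N, or if a joint passes its speed limit or range.

## Robot

A 6-joint arm with a two-finger parallel gripper is mounted at the origin on the work surface. World frame = base frame: x ahead of the robot, y to its left, z up, the work surface at z = 0. Lengths are in mm, angles in rad, forces in N, time in s.
With the tool pointing down it reaches from about 350 to 975 mm from the base axis. Payload 7.1 kg.
Tool frame: the origin (TCP) lies at the very end of the fingers, on their centre line; the grasp point (between the pads) lies tcp_to_grasp behind it (tcp_to_grasp is the distance from the TCP to the grasp point, in mm); z points along the fingers, x is the direction in which the jaws open and shut, and the axes are right-handed (so a half turn about z gives the same grasp; the last joint's range is limited). The gripper opens to 88 mm and grips with 3 to 60 N. Pads are 20 mm wide; open, the fingers measure 115 mm over their backs; the gripper's body (75 mm by 178 mm) begins 61 mm behind the grasp point.
Start: joints at [1.102, 0.423, 1.63, -0, 1.089, -0.019], TCP at [271.708, 562.832, 222.675] pointing down, gripper open.
Joint ranges: [-3, 3], [-0.9, 2.11], [0.09, 2.58], [-1.31, 4.45], [0.11, 2.69], [-2.54, 2.54]. Speed limits (rad/s): [2.39, 2.39, 3.01, 3.14, 3.14, 3.14].

## Interface

Orientations are given as a rotation vector (axis times angle).
In Python, from workcell import get_obs, get_image, close_job, recognise, mark_of, tcp_to_grasp gives the robot as it stands. The module is installed in compiled form; this text tells all that it offers.
- The arm moves only by the tool move_arm, never from a script. Its argument "motion" is a list of rows, each a list of 7 numbers: the shift along the world's x, y, z in mm, then the turn, a rotation vector about the world's x, y, z in rad, then the finger opening in mm, from 0 to 87.8. A call has 1 to 5 rows; each row is the pose to reach, as a shift and turn from the pose commanded when the call began; what a row does not reach only later rows make up. A row lasts 1/12 s, in which the tool goes at most 41.7 mm and 7.16 degrees, less where a joint would pass 70% of its speed; a pose out of reach is approached as far as the arm can. A call with a gripper value outside its range is refused whole. The fingers move at their own pace and stop on an object; the grip force is fixed at half the most. Time passes only in rows, so rows that repeat a pose let the fingers close. It gives the time, the measured TCP pose, the force and the opening at its end, in the units of the state.
- get_obs(): the state, without advancing time (a new reading comes with each control period).
- get_image(name): name is "scene" or "top" or "wrist"; returns a dict with "color" (420x560x3 uint8, red, green, blue), "mtx" (3x3 intrinsics, pixels), "camera_from_world" (4x4, takes a point from world to camera coordinates). Camera axes: x right, y up, looking along -z (the intrinsics and any distortion apply to the point x, -y, -z); pixel columns grow to the right and rows downward; lengths in mm; the calibration is good to about 2 mm. The wrist camera is an equidistant fisheye: a pixel r from the principal point sees the ray r / f radians off the axis. A picture is of the moment at which its call begins. There is no depth.
- close_job(): hands the job in, once; it reports no verdict.
Trained networks look in a picture, given as the dict that the camera call returned (one of the last four; its "shot" number tells which), for a name from the list of things; names that differ only in an ending like _2 or _b are one class to them, and where a whole thing is asked for, a point or a joint stands for the part that bears it (a point fixed in the world has none). Each returns a list of dicts, best first, with "p" (0 to 1); they miss things now and then, are a little off and sometimes report something else, mostly with a low value. They report only what shows in the picture. A call takes as long as a camera call. They do not tell look-alikes from the thing itself.
- recognise(picture, label): "bbox" ([centre column, centre row, width, height] in pixels, round what is visible of it).
- mark_of(picture, label): "location" ([row, column] in pixels: a listed point, or the origin of a listed thing).
The state is a dict: "t": time; "qpos": joint angles; "qvel": joint speeds; "joint_torque": joint torques, N m; "ee_pos": TCP position; "orientation": TCP orientation; "ft_force": force on the tool from outside, world axes, zero at the start; "moment": the same for the moment, N m; "width": finger opening in mm.
Only numpy, scipy, OpenCV 4.12 (cv2) and the standard library are available. Lean on these libraries where they do the work, as an engineer would, in place of code of your own. Each camera call takes 0.05 s, during which the arm holds its last target. There are 200 camera calls.

## Working session

There is one attempt and no reset: what is moved stays moved. The work goes in short steps, Python scripts to look and compute and a tool call to move; the robot and the scene stay as the last step left them, time stands still between calls to the robot, and variables do not carry over. Pictures are saved under pics/ and viewed, about 8 in all and at most 12, crops included, and the job is handed in when it is done.

Besides the shell and the picture viewer there is one more tool, called after "Emit:" as name([rows], argument=value, ...), one row to a line, values as JSON. move_arm: Moves the arm, as the interface text tells. Its arguments: {"type":"object","properties":{"motion":{"type":"array"}},"required":["motion"]}

```bash
mkdir -p pics; cat > h.py <<'E'
import numpy as np, cv2
from workcell import *
def save(n,p): cv2.imwrite('pics/'+n,p['color'][:,:,::-1])
def ray(p,rc):
    K=p['mtx'];T=np.array(p['camera_from_world']);R=T[:3,:3]
    d=np.array([(rc[1]-K[0][2])/K[0][0],-(rc[0]-K[1][2])/K[1][1],-1.])
    return -R.T@T[:3,3],R.T@d
def atz(p,rc,z):
    o,d=ray(p,rc);return o+d*(z-o[2])/d[2]
def proj(p,X):
    T=np.array(p['camera_from_world']);c=T[:3,:3]@np.array(X)+T[:3,3];K=p['mtx']
    return [K[1][2]-K[1][1]*c[1]/-c[2],K[0][2]+K[0][0]*c[0]/-c[2]]
E
python3 - <<'E'
from h import *
o=get_obs();print(o['t'],o['ee_pos'],o['orientation'],o['width'],tcp_to_grasp)
s=get_image('scene');t=get_image('top');save('s.png',s);save('t.png',t)
for nm,z in [('vise',0),('lever_pan',55),('pad',52),('box_center',54),('handle_knob',107)]:
  for n,p in(('s',s),('t',t)):
    for r in mark_of(p,nm)[:4]: print(nm,n,round(r['p'],2),np.round(r['location']),np.round(atz(p,r['location'],z),1))
E
```

```text
0.0 [271.47106523 562.34953785 221.89996057] [ 2.66021180e+00  1.66968329e+00 -2.04143284e-03] 87.75304037029646 18.700000000000003
vise s 0.69 [220. 320.] [585.5 204.5   0. ]
vise t 0.95 [204. 241.] [575.4 215.1   0. ]
lever_pan s 0.56 [183. 329.] [535.7 306.4  55. ]
lever_pan s 0.3 [217. 338.] [645.7 205.8  55. ]
pad s 0.7 [209. 323.] [590.2 202.1  52. ]
pad t 0.63 [200. 244.] [576.6 201.7  52. ]
box_center s 0.88 [175. 402.] [686.  506.7  54. ]
box_center s 0.87 [226. 254.] [488.1  12.3  54. ]
box_center s 0.84 [217. 339.] [645.2 207.7  54. ]
box_center t 0.95 [234. 301.] [475.5  30.3  54. ]
box_center t 0.69 [177. 245.] [645.5 200.2  54. ]
box_center t 0.59 [164. 144.] [677.3 506.8  54. ]
handle_knob s 0.69 [196. 285.] [506.3 123.7 107. ]
handle_knob t 0.71 [226. 267.] [489.  127.6 107. ]
```

```bash
python3 -c "
import cv2,numpy as np
a=cv2.imread('pics/s.png');b=cv2.imread('pics/t.png')
cv2.imwrite('pics/st.png',cv2.resize(np.vstack([a,b]),None,fx=.714,fy=.714,interpolation=cv2.INTER_AREA))"
```

```text
(no output)
```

View pics/t.png

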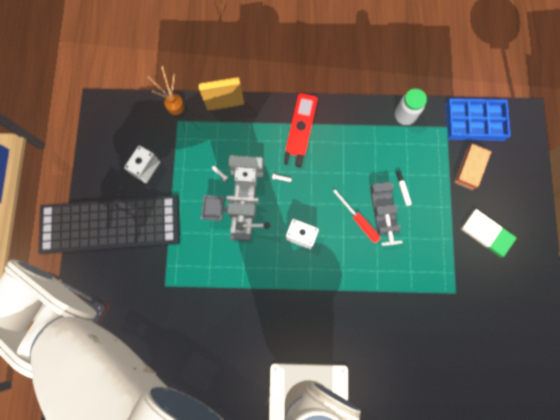

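View pics/s.png

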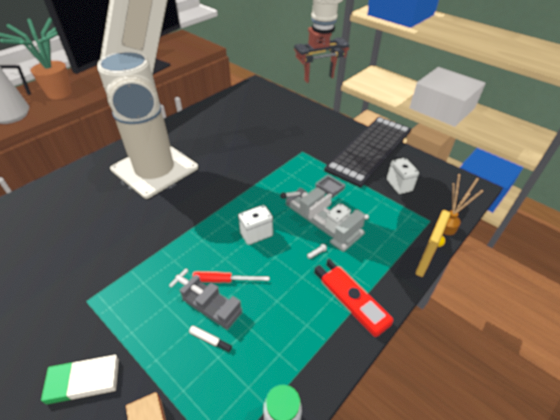

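Vise: fixed jaw at the far end (top view ~(245,165)), pan at ~(212,207), handle ball at ~(267,226); the box stands at (245,175). I'll enlarge it to get the yaw and the pan.

```bash
python3 - <<'E'
from h import *
a=cv2.imread('pics/t.png')[140:250,190:290];b=cv2.imread('pics/s.png')[165:255,270:380]
f=lambda i:cv2.resize(i,(400,400*i.shape[0]//i.shape[1]),interpolation=cv2.INTER_CUBIC)
A,B=f(a),f(b);H=max(len(A),len(B))
P=lambda i:np.vstack([i,np.zeros((H-len(i),400,3),np.uint8)])
cv2.imwrite('pics/z.png',np.hstack([P(A),P(B)]))
t=get_image('top')
for rc in [(207,212)]: print(atz(t,rc,62))
E
```

```text
[549.66305288 292.32554788  62.        ]
```

View pics/z.png

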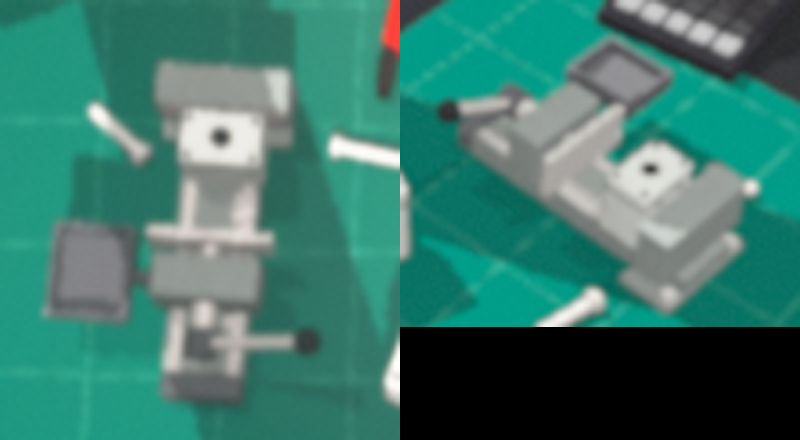

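```bash
python3 - <<'E'
from h import *
t=get_image('top');s=get_image('scene')
T=lambda u,v,z:np.round(atz(t,(140+v/4-.4,190+u/4-.4),z),1)
S=lambda u,v,z:np.round(atz(s,(165+v*.275-.4,270+(u-400)*.275-.4),z),1)
print('pad edge',T(148,230,73),T(273,236,73))
print('fixed far',T(160,62,75),T(290,70,75))
print('box top',T(181,108,84),T(266,110,84),T(262,167,84),T(178,165,84),'boxtopc',T(221,137,84),S(650,169,84))
print('pan rim',T(92,270,64),S(618,68,64),'pan corners',T(53,222,64),T(136,222,64),T(128,320,64),T(43,318,64))
print('knob',T(307,341,107),S(449,111,107), 'bar z lower',T(307,341,95),S(449,111,95))
print('bed end',T(165,395,24),T(242,400,24))
for q in('top','scene','wrist'): print(get_image(q)['mtx'][0])
E
```

```text
pad edge [577.9 249.5  73. ] [575.5 157.9  73. ]
fixed far [705.9 246.6  75. ] [701.9 149.6  75. ]
box top [668.  228.3  84. ] [667.9 165.7  84. ] [624.5 167.1  84. ] [624.6 228.5  84. ] boxtopc [646.5 198.   84. ] [645.2 200.   84. ]
pan rim [549.  290.2  64. ] [541.5 298.   64. ] pan corners [584.4 321.   64. ] [585.8 259.8  64. ] [512.4 261.9  64. ] [512.5 323.9  64. ]
knob [492.8 129.3 107. ] [500.2 123.  107. ] bar z lower [494.8 129.8  95. ] [491.8 132.6  95. ]
bed end [463.5 237.1  24. ] [461.1 179.7  24. ]
[460.36825845   0.         282.52561657]
[383.01512423   0.         283.02180003]
[325.1922621    0.         281.28495098]
```

Emit:
move_arm([
  [27, -27, -5, 0, 0, 0.08, 0],
  [55, -55, -10, 0, 0, 0.16, 0],
  [83, -82, -15, 0, 0, 0.24, 0],
  [110, -109, -20, 0, 0, 0.32, 0],
  [137, -136, -25, 0, 0, 0.4, 0],
])

```text
t: 1.32
ee_pos: [409.7, 425.6, 197.6]
orientation: [2.271, 2.171, 0.001]
ft_force: [0.8, 0.5, -0.2]
width: 57.9
```

Emit:
move_arm([
  [27, -27, -5, 0, 0, 0.01, 0],
  [55, -55, -10, 0, 0, 0.02, 0],
  [83, -82, -15, 0, 0, 0.02, 0],
  [110, -109, -20, 0, 0, 0.02, 0],
  [117, -136, -25, 0, 0, 0.02, 0],
])

```text
t: 1.73
ee_pos: [529.6, 289.5, 172.9]
orientation: [2.255, 2.186, 0.005]
ft_force: [-0.0, 0.2, -1.3]
width: 24.4
```

```bash
python3 - <<'E'
from h import *
o=get_obs();print(o['t'],o['ee_pos'],o['orientation'],o['width'],o['ft_force'])
w=get_image('wrist');save('w.png',w)
def wat(p,rc,z):
    K=p['mtx'];T=np.array(p['camera_from_world']);R=T[:3,:3]
    u=np.array([(rc[1]-K[0][2])/K[0][0],(rc[0]-K[1][2])/K[1][1]]);th=np.linalg.norm(u)
    d=R.T@np.array([u[0]/th*np.sin(th),-u[1]/th*np.sin(th),-np.cos(th)]);c=-R.T@T[:3,3]
    return c+d*(z-c[2])/d[2]
for nm,z in [('vise',0),('lever_pan',55),('pad',52),('box_center',54),('handle_knob',107)]:
    for r in mark_of(w,nm)[:3]: print(nm,round(r['p'],2),np.round(r['location']),np.round(wat(w,r['location'],z),1))
E
cat >> h.py <<'E'
def wat(p,rc,z):
    K=p['mtx'];T=np.array(p['camera_from_world']);R=T[:3,:3]
    u=np.array([(rc[1]-K[0][2])/K[0][0],(rc[0]-K[1][2])/K[1][1]]);th=np.linalg.norm(u)
    d=R.T@np.array([u[0]/th*np.sin(th),-u[1]/th*np.sin(th),-np.cos(th)]);c=-R.T@T[:3,3]
    return c+d*(z-c[2])/d[2]
E
```

```text
1.7333 [529.56093649 289.48748584 172.90548168] [2.25471897 2.18565919 0.00475051] 24.377267639574193 [-0.01903656  0.16522592 -1.28669204]
vise 0.58 [244. 209.] [586.4 207.4   0. ]
lever_pan 0.66 [225. 285.] [549.1 292.7  55. ]
pad 0.7 [259. 195.] [582.8 204.4  52. ]
box_center 0.98 [161.  44.] [474.3  42.5  54. ]
box_center 0.68 [320. 466.] [676.2 503.5  54. ]
box_center 0.23 [180.  88.] [498.7  99.4  54. ]
handle_knob 0.77 [179.  87.] [490.4 134.9 107. ]
```

View pics/w.png

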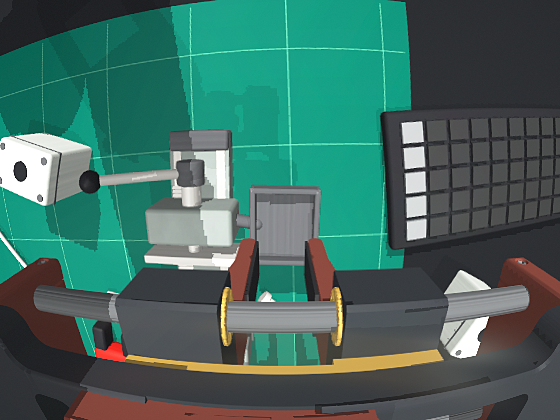

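The wrist view shows the pan at (285,224) → (549,292), agreeing with the top view, with the handle ball at (89,182). I'll go above the pan, slightly ahead of its centre.

Emit:
move_arm([
  [15, 0, -10, 0, 0, 0, 0],
  [30, 0, -40, 0, 0, 0, 0],
  [30, 0, -75, 0, 0, 0, 0],
  [30, 0, -92, 0, 0, 0, 0],
  [30, 0, -92, 0, 0, 0, 0],
])

```text
t: 2.45
ee_pos: [552.6, 291.0, 76.8]
orientation: [-2.251, -2.189, 0.01]
ft_force: [-1.1, -0.3, -0.4]
width: 0.6
```

```bash
python3 - <<'E'
from h import *
o=get_obs();print(o['t'],o['ee_pos'],o['width'],o['ft_force'])
w=get_image('wrist');save('w2.png',w)
for nm,z in [('lever_pan',55),('handle_knob',103)]:
    for r in mark_of(w,nm)[:3]: print(nm,round(r['p'],2),np.round(r['location']),np.round(wat(w,r['location'],z),1))
E
```

```text
2.45 [552.5890407  291.04936868  76.75011434] 0.570685819581199 [-1.12621315 -0.25243636 -0.37409037]
lever_pan 0.79 [238. 283.] [549.7 292.4  55. ]
handle_knob 0.81 [172.   2.] [493.5 135.2 103. ]
```

View pics/w2.png

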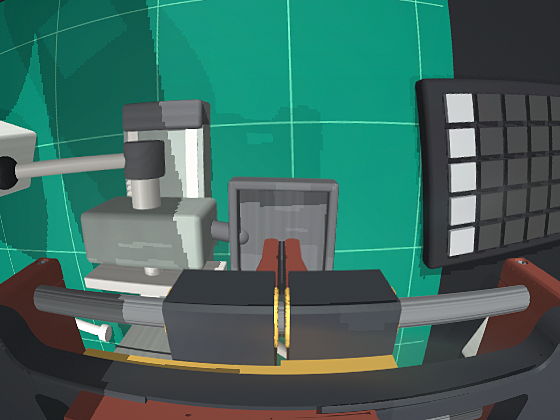

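Fingers are over the front half of the pan, between its walls. Descending.

Emit:
move_arm([
  [0, 0, -8, 0, 0, 0, 0],
  [0, 0, -14, 0, 0, 0, 0],
  [0, 0, -20, 0, 0, 0, 0],
  [0, 0, -24, 0, 0, 0, 0],
  [0, 0, -28, 0, 0, 0, 0],
])

```text
t: 3.02
ee_pos: [557.0, 292.7, 53.8]
orientation: [-2.255, -2.187, -0.007]
ft_force: [-0.7, 8.6, 11.8]
width: 0.6
```

Emit:
move_arm([
  [0, 0, -4, 0, 0, 0, 0],
  [0, 0, -7, 0, 0, 0, 0],
  [0, 0, -7, 0, 0, 0, 0],
])

```text
t: 3.27
ee_pos: [558.1, 294.1, 47.6]
orientation: [-2.255, -2.187, -0.012]
ft_force: [-1.7, 9.9, 11.9]
width: 0.6
```

```bash
python3 - <<'E'
from h import *
o=get_obs();print(o['t'],o['ee_pos'],o['width'],o['ft_force'],o['moment'])
w=get_image('wrist');save('w3.png',w)
for nm,z in [('lever_pan',45)]:
    for r in mark_of(w,nm)[:3]: print(nm,round(r['p'],2),np.round(r['location']),np.round(wat(w,r['location'],z),1))
E
```

```text
3.2667 [558.08624195 294.08622497  47.64368984] 0.5548861236721334 [-1.66234846  9.9252463  11.88531589] [1.73230482e+00 2.61622708e-01 8.20782163e-04]
lever_pan 0.56 [243. 287.] [551.3 297.7  45. ]
```

View pics/w3.png

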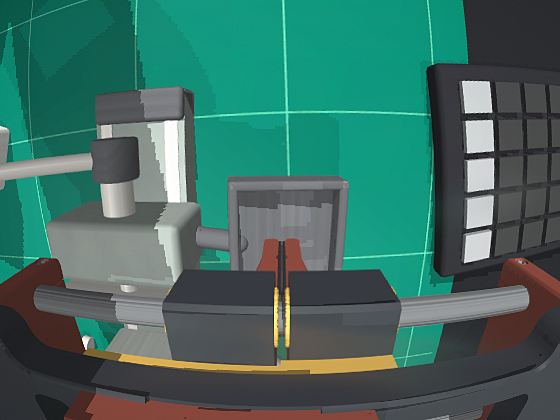

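Emit:
move_arm([
  [0, 0, -3, 0, 0, 0, 0],
  [0, 0, -6, 0, 0, 0, 0],
  [0, 0, -9, 0, 0, 0, 0],
  [0, 0, -9, 0, 0, 0, 0],
])

```text
t: 3.7
ee_pos: [560.5, 296.1, 41.0]
orientation: [2.254, 2.186, 0.022]
ft_force: [-0.0, 14.4, 19.2]
width: 0.4
```

Emit:
move_arm([
  [4, 0, 0, 0, 0, 0, 0],
  [8, 0, 0, 0, 0, 0, 0],
  [12, 0, 0, 0, 0, 0, 0],
  [16, -1, 0, 0, 0, 0, 0],
  [20, -1, 0, 0, 0, 0, 0],
])

```text
t: 4.12
ee_pos: [580.0, 295.1, 41.0]
orientation: [2.255, 2.187, 0.021]
ft_force: [-1.4, 15.4, 18.8]
width: 0.4
```

```bash
python3 - <<'E'
from h import *
t=get_image('top');w=get_image('wrist')
for r in mark_of(t,'pad')[:2]: print('pad',round(r['p'],2),np.round(atz(t,r['location'],52),1))
for nm,z in [('lever_pan',39),('handle_knob',104),('pad',52)]:
    for r in mark_of(w,nm)[:2]: print(nm,round(r['p'],2),np.round(wat(w,r['location'],z),1))
E
```

```text
pad 0.51 [591.6 211.   52. ]
lever_pan 0.65 [573.  298.8  39. ]
```

The jaw is sliding along with the pan. Continuing.

Emit:
move_arm([
  [4, 0, 0, 0, 0, 0, 0],
  [8, 0, 0, 0, 0, 0, 0],
  [12, -1, 0, 0, 0, 0, 0],
  [16, -1, 0, 0, 0, 0, 0],
  [20, -1, 0, 0, 0, 0, 0],
])

```text
t: 4.83
ee_pos: [599.8, 294.1, 41.0]
orientation: [2.255, 2.187, 0.02]
ft_force: [-1.5, 15.1, 17.3]
width: 0.2
```

Emit:
move_arm([
  [2, 0, 0, 0, 0, 0, 0],
  [4, 0, 0, 0, 0, 0, 0],
  [6, 0, 0, 0, 0, 0, 0],
  [8, 0, 0, 0, 0, 0, 0],
  [8, 0, 0, 0, 0, 0, 0],
])

```text
t: 5.25
ee_pos: [607.8, 293.7, 41.0]
orientation: [2.255, 2.187, 0.019]
ft_force: [-0.8, 14.0, 18.0]
width: 0.5
```

```bash
python3 - <<'E'
from h import *
t=get_image('top');w=get_image('wrist');s=get_image('scene');save('t4.png',t);save('w4.png',w);save('s4.png',s)
for r in mark_of(w,'lever_pan')[:2]: print(round(r['p'],2),np.round(wat(w,r['location'],39),1))
for p in (t,s):
  for n in('pad','box_center'):
    for r in mark_of(p,n)[:3]: print(n,round(r['p'],2),np.round(atz(p,r['location'],53),1))
f=lambda i:cv2.resize(i,(400,400),interpolation=cv2.INTER_CUBIC)
cv2.imwrite('pics/z4.png',np.hstack([f(t['color'][140:240,190:290,::-1]),f(s['color'][165:265,280:380,::-1])]))
E
```

```text
0.91 [600.6 297.5  39. ]
pad 0.63 [628.1 202.   53. ]
box_center 0.84 [463.8  22.8  53. ]
box_center 0.8 [669.1 505.5  53. ]
box_center 0.46 [663.1 192.   53. ]
pad 0.54 [638.5 201.2  53. ]
pad 0.4 [655.8 206.3  53. ]
box_center 0.82 [657.2 201.5  53. ]
box_center 0.8 [683.2 500.2  53. ]
```

View pics/z4.png

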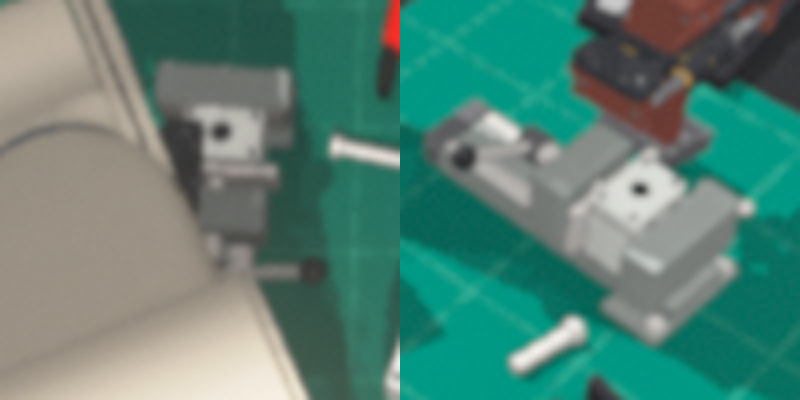

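The pad is almost at the box: top view shows the pad at (240,172) just below the box's edge. Creeping on until the x force rises.

Emit:
move_arm([
  [1, 0, 0, 0, 0, 0, 0],
  [2, 0, 0, 0, 0, 0, 0],
  [3, 0, 0, 0, 0, 0, 0],
  [4, 0, 0, 0, 0, 0, 0],
  [4, 0, 0, 0, 0, 0, 0],
])

```text
t: 6.07
ee_pos: [611.1, 293.6, 40.9]
orientation: [2.255, 2.187, 0.017]
ft_force: [-1.8, 13.3, 19.1]
width: 0.4
```

Emit:
move_arm([
  [1, 0, 0, 0, 0, 0, 0],
  [2, 0, 0, 0, 0, 0, 0],
  [3, 0, 0, 0, 0, 0, 0],
  [3, 0, 0, 0, 0, 0, 0],
])

```text
t: 6.4
ee_pos: [612.9, 293.5, 40.9]
orientation: [-2.254, -2.186, -0.014]
ft_force: [-6.9, 13.1, 22.1]
width: 0.4
```

Emit:
move_arm([
  [1, 0, 0, 0, 0, 0, 0],
  [2, 0, 0, 0, 0, 0, 0],
  [3, 0, 0, 0, 0, 0, 0],
  [3, 0, 0, 0, 0, 0, 0],
])

```text
t: 6.73
ee_pos: [614.7, 293.5, 40.8]
orientation: [-2.254, -2.185, -0.011]
ft_force: [-10.0, 14.3, 24.9]
width: 0.5
```

```bash
python3 - <<'E'
from h import *
t=get_image('top');w=get_image('wrist');s=get_image('scene');save('w5.png',w)
for r in mark_of(w,'lever_pan')[:1]: print(round(r['p'],2),np.round(wat(w,r['location'],39),1))
f=lambda i:cv2.resize(i,(400,400),interpolation=cv2.INTER_CUBIC)
cv2.imwrite('pics/z5.png',np.hstack([f(t['color'][150:210,220:280,::-1]),f(s['color'][185:255,310:380,::-1])]))
E
```

```text
0.92 [605.8 298.3  39. ]
```

View pics/z5.png

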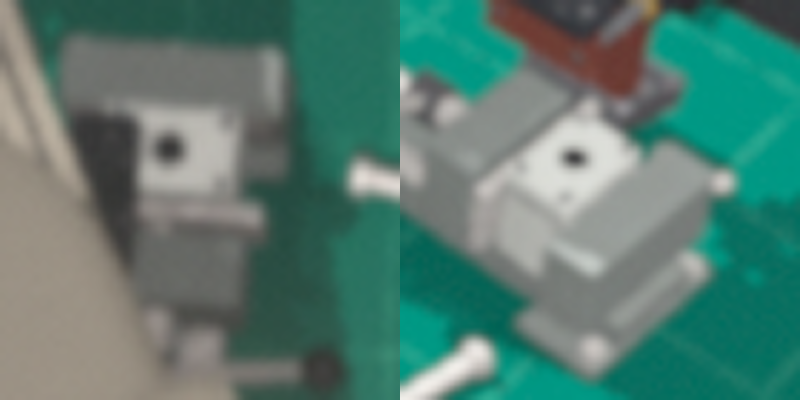

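Box is snug between pad and fixed jaw (10 N, pad spring a few mm in). Letting the lever up while holding x.

Emit:
move_arm([
  [0, 0, 6, 0, 0, 0, 0],
  [0, 0, 14, 0, 0, 0, 0],
  [0, 0, 24, 0, 0, 0, 0],
  [0, 0, 40, 0, 0, 0, 0],
  [0, 0, 70, 0, 0, 0, 0],
])

```text
t: 7.35
ee_pos: [611.7, 287.8, 104.3]
orientation: [-2.253, -2.187, 0.008]
ft_force: [-0.7, -0.4, -0.4]
width: 0.9
```

Emit:
move_arm([
  [0, 0, 30, 0, 0, 0, 0],
  [-20, -25, 60, 0, 0, 0, 0],
  [-40, -55, 60, 0, 0, 0, 0],
])

```text
t: 7.6
ee_pos: [577.5, 236.0, 172.2]
orientation: [2.249, 2.187, 0.016]
ft_force: [1.3, -0.3, -0.0]
width: 0.2
```

```bash
python3 - <<'E'
from h import *
o=get_obs();print(o['t'],o['ee_pos'],o['ft_force'])
t=get_image('top');w=get_image('wrist');s=get_image('scene');save('w6.png',w);save('s6.png',s)
for nm,z in [('lever_pan',55),('handle_knob',104),('pad',52),('box_center',54)]:
  for n,p,F in (('w',w,wat),('t',t,atz),('s',s,atz)):
    for r in mark_of(p,nm)[:2]: print(nm,n,round(r['p'],2),np.round(r['location']),np.round(F(p,r['location'],z),1))
E
```

```text
7.6 [577.45757658 236.00866373 172.19066897] [ 1.29263543 -0.3165563  -0.00710462]
lever_pan w 0.67 [240. 352.] [604.6 293.4  55. ]
lever_pan s 0.93 [198. 343.] [606.7 281.3  55. ]
handle_knob w 0.75 [194. 150.] [546.5 131.2 104. ]
handle_knob t 0.48 [205. 272.] [549.9 115.1 104. ]
handle_knob s 0.41 [206. 299.] [559.  123.6 104. ]
pad w 0.75 [270. 257.] [633.5 204.1  52. ]
pad s 0.64 [215. 332.] [626.2 201.1  52. ]
pad s 0.56 [206. 297.] [524.9 159.6  52. ]
box_center w 0.82 [121.  82.] [480.9  39.8  54. ]
box_center t 0.93 [236. 302.] [469.7  25.2  54. ]
box_center t 0.81 [166. 141.] [670.8 513.2  54. ]
box_center s 0.94 [178. 404.] [696.5 496.6  54. ]
box_center s 0.75 [221. 340.] [658.3 195.3  54. ]
```

View pics/w6.png

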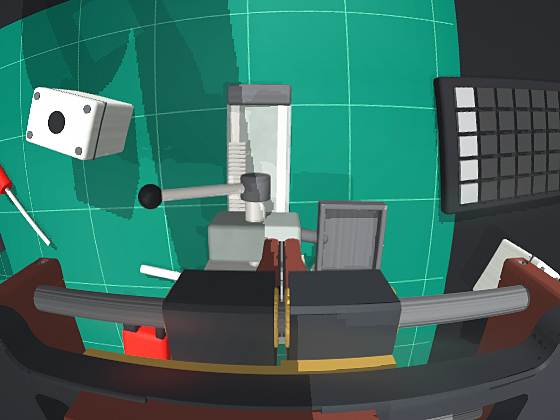

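Lever is up, pan at (605,293); ball at (150,196) in the wrist view → ≈(548,131). Now over the ball.

Emit:
move_arm([
  [-8, -36, 0, 0, 0, 0, 0],
  [-16, -72, 0, 0, 0, 0, 0],
  [-25, -108, 0, 0, 0, 0, 0],
  [-25, -108, -25, 0, 0, 0, 0],
  [-25, -108, -25, 0, 0, 0, 0],
])

```text
t: 8.77
ee_pos: [546.5, 123.9, 139.2]
orientation: [-2.256, -2.183, 0.006]
ft_force: [-0.4, 0.6, -0.8]
width: 0.4
```

```bash
python3 - <<'E'
from h import *
o=get_obs();print(o['t'],o['ee_pos'],o['ft_force'])
t=get_image('top');w=get_image('wrist');s=get_image('scene')
for nm,z in [('handle_knob',105)]:
  for n,p,F in (('w',w,wat),('t',t,atz),('s',s,atz)):
    for r in mark_of(p,nm)[:2]: print(nm,n,round(r['p'],2),np.round(r['location']),np.round(F(p,r['location'],z),1))
f=lambda i,k:cv2.resize(i,(400,400),interpolation=cv2.INTER_CUBIC)
cv2.imwrite('pics/z7.png',np.hstack([f(w['color'][100:380,140:420,::-1],0),f(s['color'][165:265,260:360,::-1],0)]))
E
```

```text
8.7667 [546.50766754 123.86029741 139.24775963] [-0.4107596   0.6401984  -0.82803728]
handle_knob w 0.58 [229. 287.] [543.4 129.3 105. ]
handle_knob s 0.7 [207. 298.] [561.9 116.7 105. ]
```

View pics/z7.png

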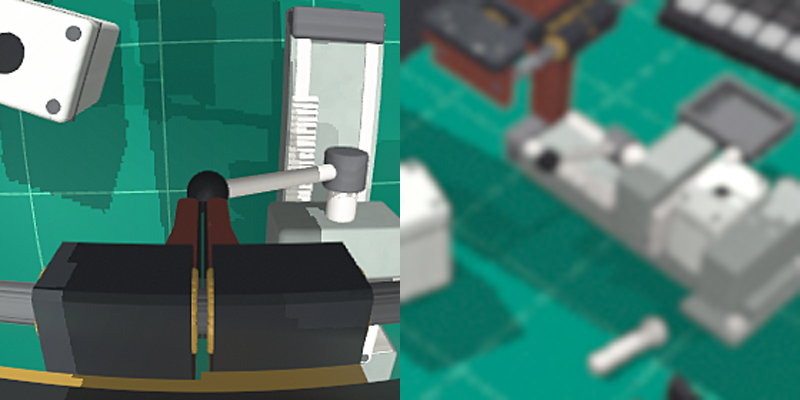

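Ball sits at wrist pixel (286,232), just under the fingertips. Pressing down.

Emit:
move_arm([
  [-1, 0, -10, 0, 0, 0, 0],
  [-1, 0, -18, 0, 0, 0, 0],
  [-1, 0, -25, 0, 0, 0, 0],
  [-1, -1, -32, 0, 0, 0, 0],
  [-1, -2, -39, 0, 0, 0, 0],
])

```text
t: 9.48
ee_pos: [547.5, 122.9, 102.1]
orientation: [2.252, 2.189, -0.003]
ft_force: [-3.8, -12.7, 14.0]
width: 0.8
```

Emit:
move_arm([
  [0, -1, -6, 0, 0, 0, 0],
  [0, -2, -12, 0, 0, 0, 0],
  [0, -3, -18, 0, 0, 0, 0],
  [0, -4, -24, 0, 0, 0, 0],
  [0, -4, -24, 0, 0, 0, 0],
])

```text
t: 9.9
ee_pos: [547.7, 118.7, 77.8]
orientation: [2.254, 2.188, -0.002]
ft_force: [-0.7, -1.8, 2.5]
width: 0.3
```

```bash
python3 - <<'E'
from h import *
o=get_obs();print(o['t'],o['ee_pos'],o['ft_force'])
t=get_image('top');w=get_image('wrist');s=get_image('scene')
f=lambda i,k:cv2.resize(i,(400,400),interpolation=cv2.INTER_CUBIC)
cv2.imwrite('pics/z8.png',np.hstack([f(w['color'][100:380,140:420,::-1],0),f(s['color'][165:265,260:360,::-1],0)]))
E
```

```text
9.9 [547.71175862 118.71159212  77.82482889] [-0.68048279 -1.76039381  2.5218986 ]
```

View pics/z8.png

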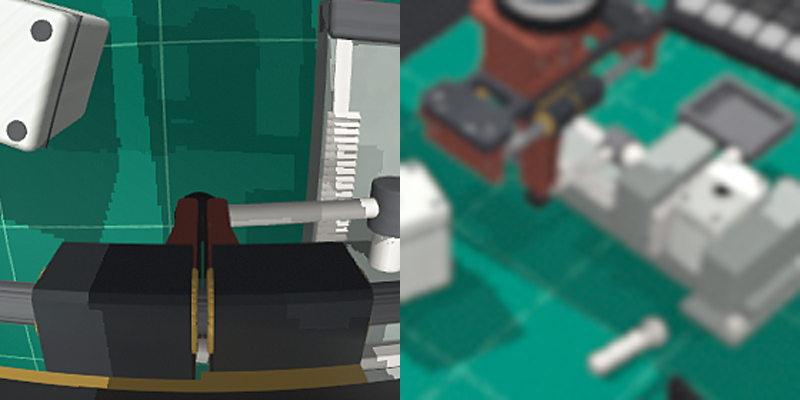

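The ball is being carried down under the tips. Continuing.

Emit:
move_arm([
  [0, -1, -6, 0, 0, 0, 0],
  [0, -1, -12, 0, 0, 0, 0],
  [0, -1, -18, 0, 0, 0, 0],
  [0, 0, -24, 0, 0, 0, 0],
  [0, 0, -30, 0, 0, 0, 0],
])

```text
t: 10.47
ee_pos: [548.0, 119.8, 48.7]
orientation: [2.254, 2.188, 0.001]
ft_force: [-2.6, 0.1, 7.3]
width: 0.4
```

Emit:
move_arm([
  [0, 0, -5, 0, 0, 0, 0],
  [0, 1, -9, 0, 0, 0, 0],
  [0, 1, -12, 0, 0, 0, 0],
  [0, 1, -15, 0, 0, 0, 0],
  [0, 1, -15, 0, 0, 0, 0],
])

```text
t: 10.88
ee_pos: [547.5, 121.8, 33.6]
orientation: [-2.254, -2.187, -0.001]
ft_force: [-2.5, 2.8, 6.3]
width: 0.5
```

Emit:
move_arm([
  [0, 0, -2, 0, 0, 0, 0],
  [0, 0, -4, 0, 0, 0, 0],
  [0, 0, -6, 0, 0, 0, 0],
  [0, 0, -6, 0, 0, 0, 0],
])

```text
t: 11.22
ee_pos: [547.9, 122.2, 29.4]
orientation: [-2.254, -2.187, -0.002]
ft_force: [-7.7, 4.8, 24.4]
width: 0.7
```

Emit:
move_arm([
  [0, 0, -1, 0, 0, 0, 0],
  [0, 0, -1.5, 0, 0, 0, 0],
  [0, 0, -1.5, 0, 0, 0, 0],
])

```text
t: 11.47
ee_pos: [548.1, 122.2, 29.1]
orientation: [-2.254, -2.188, -0.003]
ft_force: [-9.8, 4.4, 36.3]
width: 0.6
```

Emit:
move_arm([
  [0, 0, 10, 0, 0, 0, 0],
  [0, 0, 40, 0, 0, 0, 0],
  [0, 0, 80, 0, 0, 0, 0],
  [-30, 0, 120, 0, 0, 0, 0],
  [-70, 0, 150, 0, 0, 0, 0],
])

```text
t: 11.88
ee_pos: [492.5, 121.4, 168.1]
orientation: [2.253, 2.186, 0.006]
ft_force: [0.0, 0.9, 1.4]
width: 0.5
```

```bash
python3 - <<'E'
from h import *
o=get_obs();print(o['t'],o['ee_pos'],o['ft_force'])
w=get_image('wrist');s=get_image('scene')
for nm,z in [('handle_knob',21),('lever_pan',55)]:
  for n,p,F in (('w',w,wat),('s',s,atz)):
    for r in mark_of(p,nm)[:1]: print(nm,n,round(r['p'],2),np.round(r['location']),np.round(F(p,r['location'],z),1))
f=lambda i,k:cv2.resize(i,(400,400),interpolation=cv2.INTER_CUBIC)
cv2.imwrite('pics/z9.png',np.hstack([f(w['color'][60:340,200:480,::-1],0),f(s['color'][165:265,280:380,::-1],0)]))
E
```

```text
11.8833 [492.49372132 121.37512197 168.0603893 ] [0.02463995 0.92552239 1.38705764]
handle_knob w 0.6 [245. 287.] [543.  125.7  21. ]
handle_knob s 0.52 [222. 298.] [552.7 132.3  21. ]
lever_pan w 0.93 [299. 444.] [602.1 293.3  55. ]
lever_pan s 0.71 [197. 342.] [603.2 282.4  55. ]
```

View pics/z9.png

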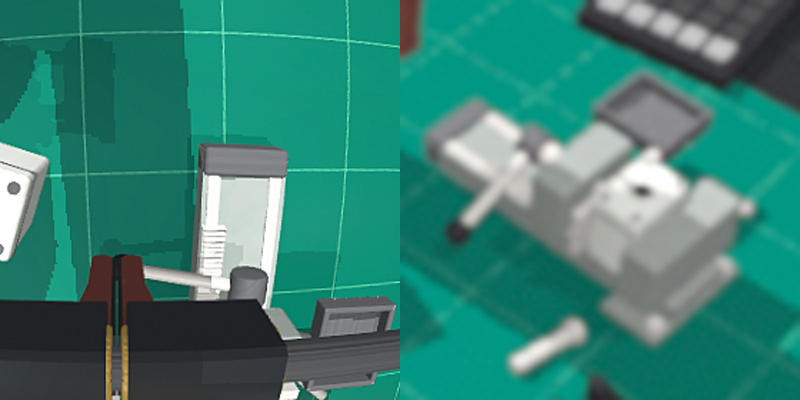

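The handle is at its stop: the ball is at scene (295,222), low, and the bar slants down. The lever pan is up, the box stands upright between pad and fixed jaw, and the robot is clear.

```bash
python3 -c "
from h import *
print(close_job())"
```

```text
the job is handed in; nothing more can be done
None
```

The box is clamped in the vise with the handle at its stop, and I handed the job in at about 12 s of the 43 s allowed.

- **Lever and jaw:** I pressed the pan to its stop and slid the jaw about 55 mm with the lever held down. The push reached 10 N, so the box was snug between the pad and the fixed jaw. I then let the lever spring up, which locked the jaw.
- **Handle:** I pushed the ball down to its hard stop. The fingertips ended about 29 mm above the desk, which puts the ball centre near 20 mm against an expected 21 mm. At 36 N there was no further movement.
- **Final check:** the last pictures show the lever up, the handle slanting down, the box standing between the jaws and the arm clear of everything.

**What I could not confirm:**
- Clamping force was not measured directly. While the handle went down I read only about 6–7 N until the stop, less than the up to 14 N expected as the vise tightens.
- The scene camera's positions differed from the wrist camera's by about 7–12 mm on the pan and ball. I used the wrist and top views where they agreed.

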